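# Sort the loose punches into their racks by length

## Robot

A 6-joint arm with a two-finger parallel gripper is mounted at the origin on a cart in front of the work surface, level with it; the furniture and walls round the work are solid. World frame = base frame: x ahead of the robot, y to its left, z up, the work surface at z = 0. Lengths are in m, angles in degrees, forces in N, time in s.
With the tool pointing down it reaches from about 0.375 to 0.9 m from the base axis. Payload 3.1 kg.
Tool frame: the origin (TCP) lies at the very end of the fingers, on their centre line; the grasp point (between the pads) lies 19 mm behind it (env.grip_depth is the distance from the TCP to the grasp point, in m); z points along the fingers, y is the direction in which the jaws open and shut (so a half turn about z gives the same grasp; the last joint's range is limited). The gripper opens to 85 mm and grips with 20 to 120 N. Pads are 22 mm wide; open, the fingers measure 114 mm over their backs; the gripper's body (76 mm by 85 mm) begins 54 mm behind the grasp point. The pads swing forward as they close: fully open they stand 13 mm farther back than shut.
Start: joints at [56.121, 30.224, 82.088, -0, 67.689, -10.227], TCP at [0.251, 0.572, 0.231] pointing down, gripper open.
Joint ranges: [-176.69, 176.69], [-43.24, 126.21], [12.49, 139.97], [-82, 262], [0, 151.66], [-163.58, 163.58]. Speed limits (degrees/s): [159.86, 159.86, 180, 180, 180, 180].

## Interface

Orientations are given as [roll, pitch, yaw] about the fixed x, y, z axes, in that order (R = Rz(yaw) Ry(pitch) Rx(roll)).
In Python, from cell import readout, vision, env, nets gives the robot as it stands.
- The arm moves only by the tool drive_tool, never from a script. Its arguments are lists of equal length, an entry for each row: "linear": the shift along the tool's x, y, z scaled (see below), a list of three; "dr": the turn, a rotation vector about the tool's x, y, z scaled (see below), a list of three; "fingers": the opening, from 0 (shut) to 1 (fully open). A call has exactly 8 rows; each row shifts and turns the commanded pose from where the row before left it, along the tool's axes as they then stand; what a row does not reach is not made up. The controller multiplies each number of a shift by 0.02 m and each number of a turn by 6 degrees. A row lasts 1/12 s, in which the tool goes at most 41.7 mm and 7.16 degrees, less where a joint would pass 70% of its speed; a pose out of reach is approached as far as the arm can. A call with a number of a shift or a turn outside -1 to 1 is refused whole. A call with a gripper value outside its range is refused whole. The fingers move at their own pace and stop on an object; "newtons" is the grip in N (left out, the last holds). Time passes only in rows, so rows that do not move let the fingers close, or fill a call up. It gives the time, the measured TCP pose, the force and the opening at its end, in the units of the state.
- readout.get_obs(): the state, without advancing time (a new reading comes with each control period).
- vision.grab_frame(name): name is "scene" or "side" or "wrist"; returns a dict with "img" (420x560x3 uint8, blue, green, red), "vfov" (degrees; the focal length in pixels is half the picture's height over the tangent of half this angle, whatever the lens; pixels are square), "cx", "cy" (the principal point, pixels), "T" (4x4, takes a point from camera to world coordinates). Camera axes: x right, y down, z forward; pixel columns grow to the right and rows downward; lengths in m; the calibration is good to about 2 mm. A picture is of the moment at which its call begins. There is no depth.
- env.sign_off(): hands the job in, once; it reports no verdict.
Trained networks look in a picture, given as the dict that the camera call returned (one of the last four; its "shot" number tells which), for a name from the list of things; names that differ only in an ending like _2 or _b are one class to them, and where a whole thing is asked for, a point or a joint stands for the part that bears it (a point fixed in the world has none). Each returns a list of dicts, best first, with "p" (0 to 1); they miss things now and then, are a little off and sometimes report something else, mostly with a low value. They report only what shows in the picture. A call takes as long as a camera call.
- nets.recognise(picture, target): "box" ([centre column, centre row, width, height] in pixels, round what is visible of it).
The state is a dict: "time": time; "joint_positions": joint angles; "qvel": joint speeds; "effort": joint torques, N m; "ee_pos": TCP position; "ee_rot": TCP orientation; "wrist_force": force on the tool from outside, world axes, zero at the start; "wrist_torque": the same for the moment, N m; "gripper_width": opening from 0.0 (shut) to 1.0 (fully open).
Only numpy, scipy, OpenCV 4.12 (cv2) and the standard library are available. Lean on these libraries where they do the work, as an engineer would, in place of code of your own. Each camera call takes 0.05 s, during which the arm holds its last target.

## Task

Two steel punches, one long and one short, were left loose on the bench between the two wooden punch racks. Put each back with the punches of its own length: lay it flat in the free groove of the matching rack, straight along the groove and down on its floor, either way round.

Things in the scene. Friction and masses are not known exactly. Their poses are not given: they have to be found in the camera images.
- long_punch_mid (a point): Centre (half-way up) of the loose long punch: plain steel, square shank, lying flat on the bench, 100 mm long, 18 mm wide and high, about 0.25 kg. x runs along its length (tapered end at +x), y across it (grip here, 18 mm wide), z up; 9 mm above the bench at the start. Only its length tells it from the other punch.
- short_punch_mid (a point): Centre (half-way up) of the loose short punch: plain steel, square shank, lying flat on the bench, 65 mm long, 18 mm wide and high, about 0.16 kg. x runs along its length (tapered end at +x), y across it (grip here, 18 mm wide), z up; 9 mm above the bench at the start. Only its length tells it from the other punch.
- long_groove (a point): Centre of the long punch when home in the free groove of the long rack, a fixed dark-wood tray 150 x 146 mm. Groove: 130 mm along x, 38 mm wide, cork-lined; floor 5 mm, rim 9 mm, this point 14 mm above the bench. At +y lie two fixed 100 mm punches (71 and 97 mm away, tops 23 mm up). The short rack looks alike but shorter; either rack may stand left.
- short_groove (a point): Centre of the short punch when home in the free groove of the short rack, a fixed dark-wood tray 115 x 146 mm. Groove: 95 mm along x, 38 mm wide, cork-lined; floor 5 mm, rim 9 mm, this point 14 mm above the bench. At +y lie two fixed 65 mm punches (71 and 97 mm away, tops 23 mm up). The long rack looks alike but longer; either rack may stand left.

How it is judged:
By the outcome, as a careful person would: the job done as asked, in the order asked, and still so for the second after the job is handed in, with the robot touching nothing.
It also fails if it takes over 51 s, if anything falls off the work surface, if the arm or the gripper's body presses on something with over 40 N, if the wrist force passes 120 N, or if a joint passes its speed limit or range.

## Working session

There is one attempt and no reset: what is moved stays moved. The work goes in short steps, Python scripts to look and compute and a tool call to move; the robot and the scene stay as the last step left them, time stands still between calls to the robot, and variables do not carry over. Pictures are saved under pics/ and viewed, and the job is handed in when it is done.

Besides the shell and the picture viewer there is one more tool, called by a JSON object that holds its "api" and its "payload", one argument or row to a line. drive_tool: Moves the arm, as the interface text tells. Shifts and turns lie within -1 to 1; 1 stands for 0.02 m of shift or 6 degrees of turn. Its arguments: {"type":"object","properties":{"linear":{"type":"array"},"dr":{"type":"array"},"fingers":{"type":"array"},"newtons":{"type":"number"}},"required":["linear","dr","fingers"]}

```bash
mkdir -p pics; ls
cat > h.py <<'E'
import numpy as np, cv2
from cell import readout, vision, env, nets
def f(p): return p["img"].shape[0]/2/np.tan(np.radians(p["vfov"]/2))
def w(p,u,v,z):
    d=np.array([(u-p["cx"])/f(p),(v-p["cy"])/f(p),1]); T=np.array(p["T"]); d=T[:3,:3]@d; o=T[:3,3]
    return o+d*(z-o[2])/d[2]
def px(p,X):
    T=np.array(p["T"]); c=T[:3,:3].T@(np.array(X)-T[:3,3]); return c[:2]/c[2]*f(p)+[p["cx"],p["cy"]]
E
python3 - <<'E'
from h import *
o=readout.get_obs(); print(o)
for n in ["scene","side","wrist"]:
    p=vision.grab_frame(n); cv2.imwrite(f"pics/a_{n}.png",p["img"])
    print(n,p["vfov"],p["cx"],p["cy"],np.round(p["T"],3).tolist())
    for t in ["long_punch_mid","short_punch_mid","long_groove","short_groove"]:
        print(t,[(np.round(r["box"]).tolist(),round(r["p"],2)) for r in nets.recognise(p,t)[:4]])
E
```

```text
pics
{'time': 0.0, 'joint_positions': array([ 5.61217023e+01,  3.02788443e+01,  8.21566809e+01, -8.21885533e-05,
        6.76898280e+01, -1.02291567e+01]), 'qvel': array([ 0.01414764, -0.06966796,  0.06052373, -0.07064254,  0.03629617,
       -0.04064503]), 'effort': array([ 2.35968228e-04, -4.42359674e+01, -1.78022271e+01, -3.12236016e-04,
        8.25540628e-03,  1.50165693e-06]), 'ee_pos': array([0.25029312, 0.57190759, 0.2303333 ]), 'ee_rot': array([-1.79876626e+02, -2.21861317e-02,  1.56350866e+02]), 'wrist_force': array([-0.24688444,  0.05083277,  0.41497738]), 'wrist_torque': array([ 0.0201442 , -0.00964921,  0.03709095]), 'gripper_width': 0.9980258159982472}
scene 48.58294873293113 278.83382538523966 205.2701272247799 [[0.754, -0.472, 0.457, 0.143], [-0.657, -0.524, 0.542, -0.566], [-0.016, -0.709, -0.705, 0.774], [0.0, 0.0, 0.0, 1.0]]
long_punch_mid [([284.0, 213.0, 10.0, 31.0], 0.81)]
short_punch_mid [([255.0, 189.0, 23.0, 18.0], 0.54)]
long_groove [([208.0, 158.0, 82.0, 47.0], 0.66)]
short_groove [([335.0, 280.0, 91.0, 72.0], 0.92)]
side 44.243431607189635 277.3152076232477 210.7468022794954 [[-0.694, -0.597, 0.402, 0.209], [-0.72, 0.579, -0.383, 0.382], [-0.004, -0.555, -0.832, 0.861], [0.0, 0.0, 0.0, 1.0]]
long_punch_mid []
short_punch_mid [([229.0, 243.0, 27.0, 31.0], 0.74)]
long_groove [([152.0, 311.0, 116.0, 110.0], 0.92)]
short_groove [([354.0, 169.0, 79.0, 70.0], 0.89), ([151.0, 313.0, 111.0, 105.0], 0.22)]
wrist 60.1377950738691 279.99817709969903 210.90627129889012 [[0.402, 0.869, 0.29, 0.177], [0.916, -0.381, -0.129, 0.604], [-0.002, 0.317, -0.948, 0.375], [0.0, 0.0, 0.0, 1.0]]
long_punch_mid []
short_punch_mid []
long_groove []
short_groove []
```

View pics/a_scene.png

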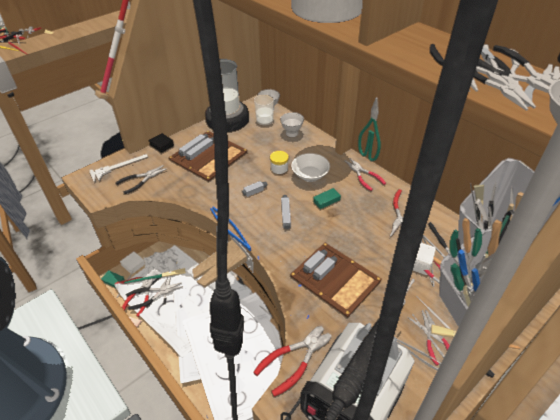

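View pics/a_side.png

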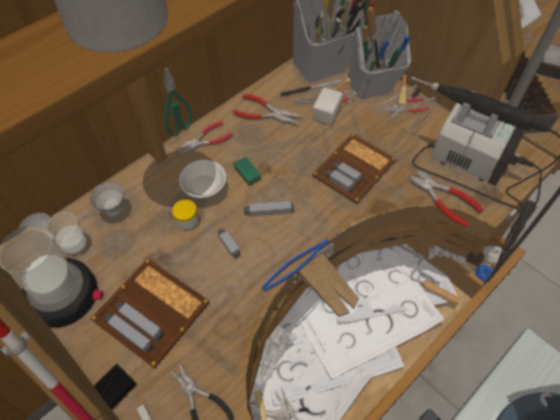

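View pics/a_wrist.png

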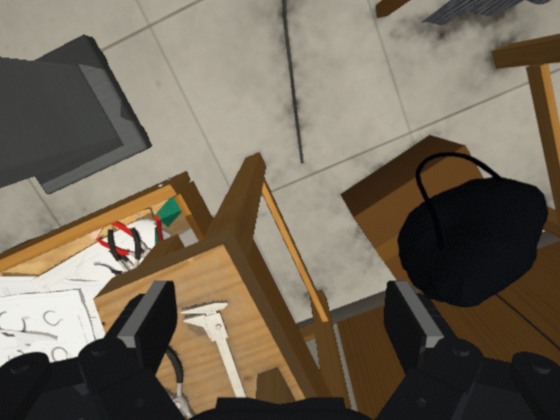

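The scene picture shows the long punch at (286,212), the short one at (255,188), the long rack at (208,157) and the short rack at (335,279). In the side picture they are at (269,208), (229,243), (152,311) and (354,169). Next I'll rectify these views and measure.

```bash
cat >> h.py <<'E'
def rect(p,z,x0,x1,y0,y1,s):
    # image: col -> -y (right), row -> -x(down) ; s px per m
    W=int((y1-y0)*s);H=int((x1-x0)*s)
    src=[];dst=[]
    for (x,y) in [(x0,y0),(x1,y0),(x1,y1),(x0,y1)]:
        src.append(px(p,[x,y,z])); dst.append([(y1-y)*s,(x1-x)*s])
    M=cv2.getPerspectiveTransform(np.float32(src),np.float32(dst))
    return cv2.warpPerspective(p["img"],M,(W,H),flags=cv2.INTER_CUBIC)
E
python3 - <<'E'
from h import *
for n,bx in [("scene",dict(lp=(286,212),sp=(255,188),lg=(208,157),sg=(335,279))),("side",dict(lp=(269,208),sp=(229,243),lg=(152,311),sg=(354,169)))]:
    p=vision.grab_frame(n)
    for k,(u,v) in bx.items(): print(n,k,np.round(w(p,u,v,.009),3))
    im=rect(p,.018,.3,.8,-.4,.45,900); 
    for i in range(0,9): cv2.putText(im,f"{.45-i*.1:.2f}",(i*90,10),0,.35,(0,255,255))
    for i in range(0,6): cv2.putText(im,f"{.8-i*.1:.1f}",(0,i*90+10),0,.35,(0,255,255))
    cv2.imwrite(f"pics/r_{n}.png",im)
E
```

```text
scene lp [ 0.638 -0.005  0.009]
scene sp [0.636 0.106 0.009]
scene lg [0.62  0.281 0.009]
scene sg [ 0.586 -0.211  0.009]
side lp [ 0.637 -0.004  0.009]
side sp [0.632 0.106 0.009]
side lg [0.622 0.294 0.009]
side sg [ 0.585 -0.199  0.009]
```

View pics/r_side.png

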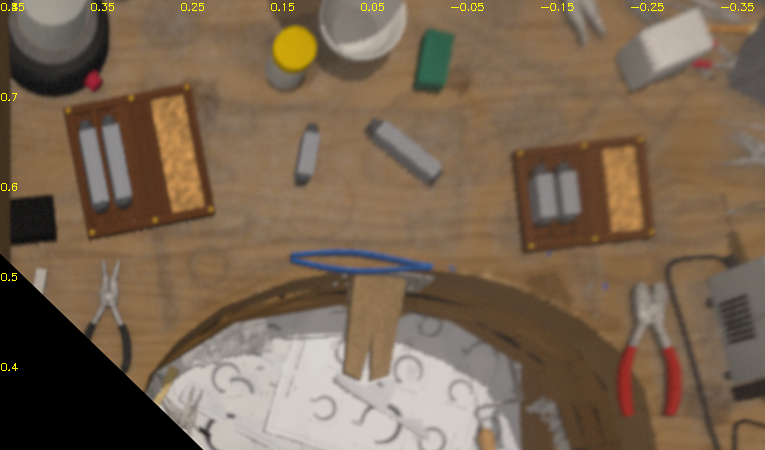

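View pics/r_scene.png

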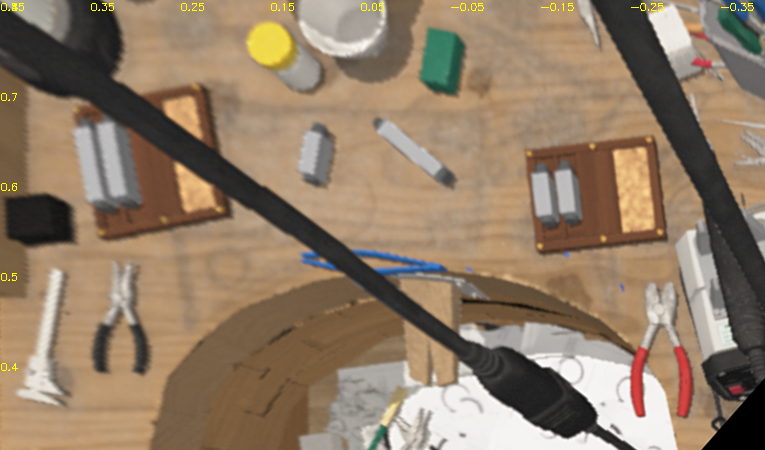

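Run:
```python
from h import *
P={n:vision.grab_frame(n) for n in ["side","scene"]}
def tile(cx,cy,z,h,s):
    o=[]
    for n in P:
        im=rect(P[n],z,cx-h,cx+h,cy-h,cy+h,s)
        for k in range(1,int(2*h/.02)+1):
            c=int(k*.02*s); 
            cv2.line(im,(c,0),(c,5 if k%1 else 8),(0,255,255),1); cv2.line(im,(0,c),(8,c),(0,255,255),1)
        o.append(im)
    return np.hstack(o)
cv2.imwrite("pics/b1.png",np.vstack([tile(.636,-.004,.018,.07,2100),tile(.634,.106,.018,.07,2100)])[:, :])
cv2.imwrite("pics/b2.png",np.vstack([tile(.63,.25,.009,.07,2100),tile(.59,-.22,.009,.07,2100)]))
```

```text
(no output)
```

View pics/b1.png

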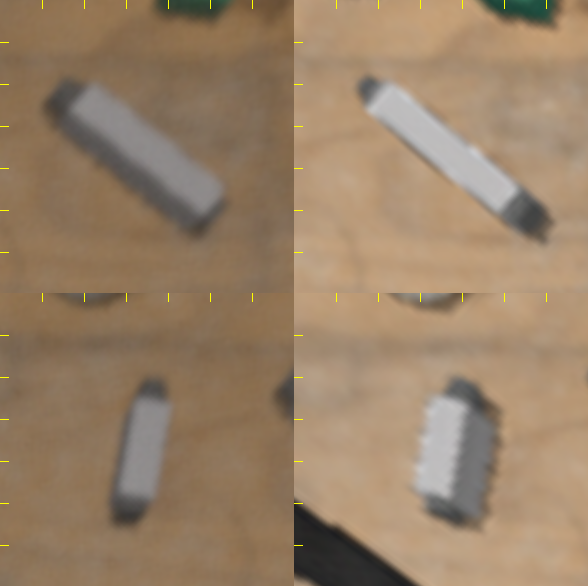

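View pics/b2.png

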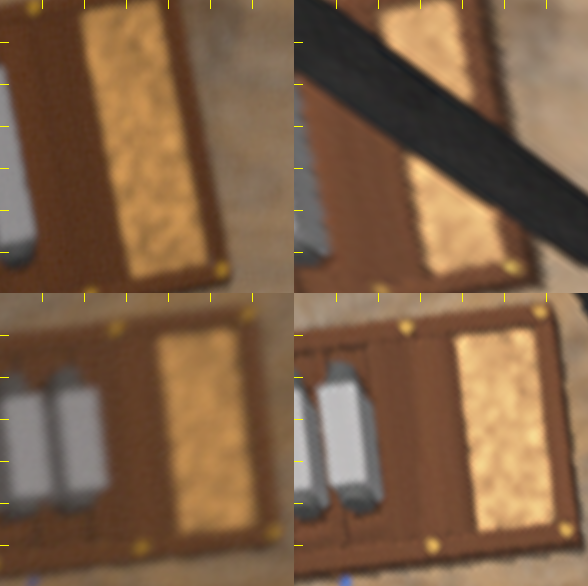

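Run:
```python
from h import *
P={n:vision.grab_frame(n) for n in ["side","scene"]}
for X in [(.59,-.25,.0),(.59,-.25,.2),(.59,-.25,.35),(.63,.25,.2),(.63,.25,.35),(.635,0,.2),(.635,0,.35),(.4,.3,.2),(.25,.57,.2),(.45,-.2,.3)]:
    print(X,[np.round(px(P[n],X)).tolist() for n in P])
def ray(p,u,v):
    d=np.array([(u-p["cx"])/f(p),(v-p["cy"])/f(p),1]); T=np.array(p["T"]); return T[:3,3],T[:3,:3]@d
a,d=ray(P["side"],112,25); b,e=ray(P["scene"],325,5)
A=np.stack([d,-e],1); s=np.linalg.lstsq(A,b-a,rcond=None)[0]; print("lamp",a+d*s[0],b+e*s[1])
for dist in (.2,.4,.6,.8):
    for uv in [(215,150),(420,200)]:
        b,e=ray(P["scene"],*uv); X=b+e/np.linalg.norm(e)*dist; print(dist,uv,np.round(X,2),np.round(px(P["side"],X)))
```

```text
(0.59, -0.25, 0.0) [[367.0, 157.0], [350.0, 292.0]]
(0.59, -0.25, 0.2) [[383.0, 87.0], [361.0, 224.0]]
(0.59, -0.25, 0.35) [[398.0, 16.0], [373.0, 153.0]]
(0.63, 0.25, 0.2) [[146.0, 237.0], [209.0, 96.0]]
(0.63, 0.25, 0.35) [[121.0, 175.0], [201.0, 33.0]]
(0.635, 0, 0.2) [[266.0, 146.0], [283.0, 145.0]]
(0.635, 0, 0.35) [[264.0, 77.0], [282.0, 78.0]]
(0.4, 0.3, 0.2) [[221.0, 372.0], [107.0, 127.0]]
(0.25, 0.57, 0.2) [[108.0, 683.0], [-7.0, 102.0]]
(0.45, -0.2, 0.3) [[444.0, 100.0], [278.0, 205.0]]
lamp [0.84383997 0.10838862 0.3833647 ] [0.84799515 0.10749127 0.38940688]
0.2 (215, 150) [ 0.22 -0.43  0.65] [ 883. -172.]
0.2 (420, 200) [ 0.28 -0.5   0.64] [ 832. -192.]
0.4 (215, 150) [ 0.3  -0.29  0.53] [657. -28.]
0.4 (420, 200) [ 0.41 -0.43  0.51] [615. -84.]
0.6 (215, 150) [ 0.39 -0.16  0.41] [488.  80.]
0.6 (420, 200) [ 0.54 -0.37  0.37] [471. -13.]
0.8 (215, 150) [ 0.47 -0.02  0.29] [356. 164.]
0.8 (420, 200) [ 0.67 -0.3   0.24] [368.  37.]
```

{"api": "drive_tool", "payload": {
  "linear": [
    [-0.91, -0.585, 0.1],
    [-0.91, -0.585, 0.1],
    [-0.91, -0.585, 0.1],
    [-0.91, -0.585, 0.1],
    [-0.91, -0.585, 0.1],
    [-0.91, -0.585, 0.1],
    [-0.91, -0.585, 0.1],
    [-0.91, -0.585, 0.1]
  ],
  "dr": [
    [0, 0, 0],
    [0, 0, 0],
    [0, 0, 0],
    [0, 0, 0],
    [0, 0, 0],
    [0, 0, 0],
    [0, 0, 0],
    [0, 0, 0]
  ],
  "fingers": [1, 1, 1, 1, 1, 1, 1, 1],
  "newtons": 50
}}

```text
time: 1.72
ee_pos: [0.347, 0.4275, 0.2154]
ee_rot: [180.0, 0.0, 156.4]
wrist_force: [0.2, -0.1, -0.7]
gripper_width: 1.002
```

{"api": "drive_tool", "payload": {
  "linear": [
    [-0.91, -0.585, 0.1],
    [-0.91, -0.585, 0.1],
    [-0.91, -0.585, 0.1],
    [-0.91, -0.585, 0.1],
    [-0.91, -0.585, 0.1],
    [-0.91, -0.585, 0.1],
    [-0.91, -0.585, 0.1],
    [-0.91, -0.585, 0.1]
  ],
  "dr": [
    [0, 0, 0],
    [0, 0, 0],
    [0, 0, 0],
    [0, 0, 0],
    [0, 0, 0],
    [0, 0, 0],
    [0, 0, 0],
    [0, 0, 0]
  ],
  "fingers": [1, 1, 1, 1, 1, 1, 1, 1]
}}

```text
time: 2.38
ee_pos: [0.443, 0.2833, 0.1994]
ee_rot: [180.0, 0.0, 156.3]
wrist_force: [-1.0, 0.0, -0.3]
gripper_width: 0.998
```

{"api": "drive_tool", "payload": {
  "linear": [
    [-0.91, -0.585, 0.1],
    [-0.91, -0.585, 0.1],
    [-0.91, -0.585, 0.1],
    [-0.91, -0.585, 0.1],
    [-0.91, -0.585, 0.1],
    [-0.91, -0.585, 0.1],
    [-0.91, -0.585, 0.1],
    [-0.91, -0.585, 0.1]
  ],
  "dr": [
    [0, 0, 0],
    [0, 0, 0],
    [0, 0, 0],
    [0, 0, 0],
    [0, 0, 0],
    [0, 0, 0],
    [0, 0, 0],
    [0, 0, 0]
  ],
  "fingers": [1, 1, 1, 1, 1, 1, 1, 1]
}}

```text
time: 3.05
ee_pos: [0.5388, 0.1391, 0.1834]
ee_rot: [180.0, 0.0, 156.3]
wrist_force: [0.8, 1.0, 0.2]
gripper_width: 0.998
```

{"api": "drive_tool", "payload": {
  "linear": [
    [-0.91, -0.585, 0.1],
    [-0.91, -0.585, 0.1],
    [-0.91, -0.585, 0.1],
    [-0.91, -0.585, 0.1],
    [-0.91, -0.585, 0.1],
    [-0.91, -0.585, 0.1],
    [-0.91, -0.585, 0.1],
    [-0.91, -0.585, 0.1]
  ],
  "dr": [
    [0, 0, 0],
    [0, 0, 0],
    [0, 0, 0],
    [0, 0, 0],
    [0, 0, 0],
    [0, 0, 0],
    [0, 0, 0],
    [0, 0, 0]
  ],
  "fingers": [1, 1, 1, 1, 1, 1, 1, 1]
}}

```text
time: 3.72
ee_pos: [0.6346, -0.0051, 0.1672]
ee_rot: [180.0, 0.0, 156.3]
wrist_force: [0.7, -0.4, 0.0]
gripper_width: 0.996
```

{"api": "drive_tool", "payload": {
  "linear": [
    [0, 0, 0],
    [0, 0, 0],
    [0, 0, 0],
    [0, 0, 0],
    [0, 0, 0],
    [0, 0, 0],
    [0, 0, 0],
    [0, 0, 0]
  ],
  "dr": [
    [0, 0, 1],
    [0, 0, 1],
    [0, 0, 1],
    [0, 0, 1],
    [0, 0, 1],
    [0, 0, 1],
    [0, 0, 1],
    [0, 0, 1]
  ],
  "fingers": [1, 1, 1, 1, 1, 1, 1, 1]
}}

```text
time: 4.38
ee_pos: [0.6341, -0.0041, 0.1673]
ee_rot: [180.0, 0.0, 108.0]
wrist_force: [-0.0, -0.4, 0.4]
gripper_width: 0.999
```

{"api": "drive_tool", "payload": {
  "linear": [
    [0, 0, 0],
    [0, 0, 0],
    [0, 0, 0],
    [0, 0, 0],
    [0, 0, 0],
    [0, 0, 0],
    [0, 0, 0],
    [0, 0, 0]
  ],
  "dr": [
    [0, 0, 1],
    [0, 0, 1],
    [0, 0, 1],
    [0, 0, 1],
    [0, 0, 1],
    [0, 0, 1],
    [0, 0, 1],
    [0, 0, 1]
  ],
  "fingers": [1, 1, 1, 1, 1, 1, 1, 1]
}}

```text
time: 5.05
ee_pos: [0.6341, -0.0041, 0.1673]
ee_rot: [180.0, -0.0, 60.1]
wrist_force: [-0.3, 0.4, 0.0]
gripper_width: 1.001
```

{"api": "drive_tool", "payload": {
  "linear": [
    [0, 0, 0],
    [0, 0, 0],
    [0, 0, 0],
    [0, 0, 0],
    [0, 0, 0],
    [0, 0, 0],
    [0, 0, 0],
    [0, 0, 0]
  ],
  "dr": [
    [0, 0, 0.9],
    [0, 0, 0.5],
    [0, 0, 0],
    [0, 0, 0],
    [0, 0, 0],
    [0, 0, 0],
    [0, 0, 0],
    [0, 0, 0]
  ],
  "fingers": [1, 1, 1, 1, 1, 1, 1, 1]
}}

```text
time: 5.72
ee_pos: [0.634, -0.0041, 0.1673]
ee_rot: [-180.0, 0.0, 52.0]
wrist_force: [0.2, -0.5, 0.2]
gripper_width: 1.0
```

Run:
```python
from h import *
p=vision.grab_frame("wrist")
np.save("pics/T.npy",p["T"])
cv2.imwrite("pics/c.png",p["img"])
q=p["img"].copy()
for c,a,L in [((.6353,-.0051),51.8,.1),((.6311,.1062),-10.6,.065)]:
    d=np.array([np.cos(np.radians(a)),np.sin(np.radians(a))])*L/2; n=np.array([-d[1],d[0]])/L*2*.009
    pts=[px(p,[*(np.array(c)+s*d+t*n),.018]) for s,t in [(1,1),(1,-1),(-1,-1),(-1,1)]]
    cv2.polylines(q,[np.int32(pts)],True,(0,255,0),1)
cv2.imwrite("pics/c2.png",q); print(readout.get_obs()["ee_pos"],readout.get_obs()["ee_rot"],readout.get_obs()["time"])
```

```text
[ 0.63398211 -0.00410303  0.16730432] [1.79999315e+02 1.98060546e-04 5.19656809e+01] 5.7667
```

View pics/c2.png

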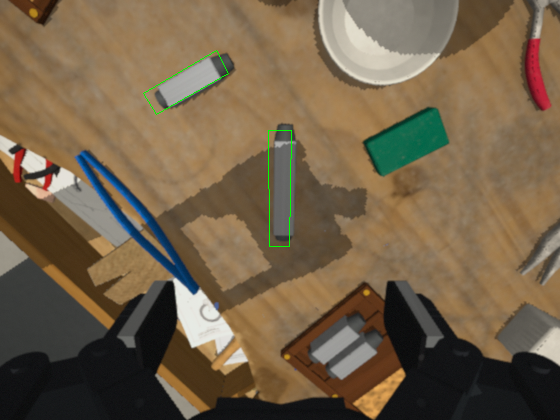

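Run:
```python
import cv2
q=cv2.imread("pics/c2.png")
a=cv2.resize(q[110:260,220:350],None,fx=4,fy=4,interpolation=cv2.INTER_CUBIC)
cv2.imwrite("pics/c3.png",a)
q=cv2.imread("pics/c.png")
a=cv2.resize(q[30:130,130:260],None,fx=4,fy=4,interpolation=cv2.INTER_CUBIC)
cv2.imwrite("pics/c4.png",a)
```

```text
(no output)
```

View pics/c3.png

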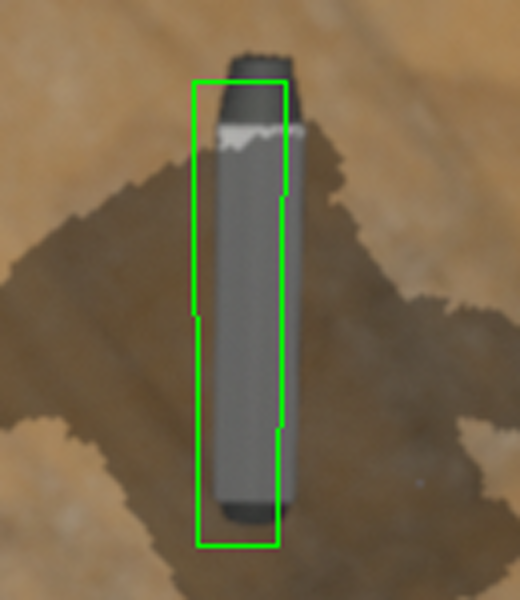

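View pics/c4.png

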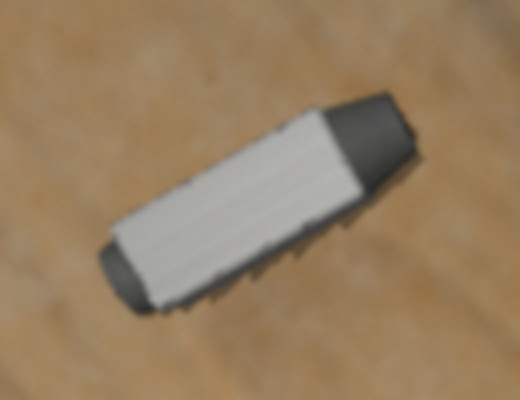

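The wrist view shows the long punch running from (285,124) to (282,240), about 4–5 px right of and above my overlay. The short one is at (190,82). I'll split the difference and descend.

{"api": "drive_tool", "payload": {
  "linear": [
    [0.18, 0.2, 1],
    [0, 0, 1],
    [0, 0, 1],
    [0, 0, 1],
    [0, 0, 1],
    [0, 0, 1],
    [0, 0, 0.9],
    [0, 0, 0.5]
  ],
  "dr": [
    [0, 0, 0],
    [0, 0, 0],
    [0, 0, 0],
    [0, 0, 0],
    [0, 0, 0],
    [0, 0, 0],
    [0, 0, 0],
    [0, 0, 0]
  ],
  "fingers": [1, 1, 1, 1, 1, 1, 1, 1]
}}

```text
time: 6.43
ee_pos: [0.6381, -0.0035, 0.0171]
ee_rot: [-179.8, 0.1, 52.0]
wrist_force: [-0.9, 0.1, -0.5]
gripper_width: 0.999
```

{"api": "drive_tool", "payload": {
  "linear": [
    [0, 0, 0.4],
    [0, 0, 0.2],
    [0, 0, 0.0],
    [0, 0, 0],
    [0, 0, 0],
    [0, 0, 0],
    [0, 0, 0],
    [0, 0, 0]
  ],
  "dr": [
    [0, 0, 0],
    [0, 0, 0],
    [0, 0, 0],
    [0, 0, 0],
    [0, 0, 0],
    [0, 0, 0],
    [0, 0, 0],
    [0, 0, 0]
  ],
  "fingers": [1, 1, 0.5, 0, 0, 0, 0, 0],
  "newtons": 50
}}

```text
time: 7.1
ee_pos: [0.6399, -0.0038, 0.0083]
ee_rot: [179.9, -0.0, 52.0]
wrist_force: [1.3, -0.2, -2.4]
gripper_width: 0.188
```

Run:
```python
from h import *
o=readout.get_obs();print(o["time"],o["ee_pos"],o["gripper_width"],o["wrist_force"])
for n in ["wrist","side"]:
    p=vision.grab_frame(n); cv2.imwrite(f"pics/d_{n}.png",p["img"])
```

```text
7.1 [ 0.63991882 -0.0038151   0.00831757] 0.18827485431946164 [ 1.34905383 -0.22844018 -2.36118306]
```

View pics/d_wrist.png

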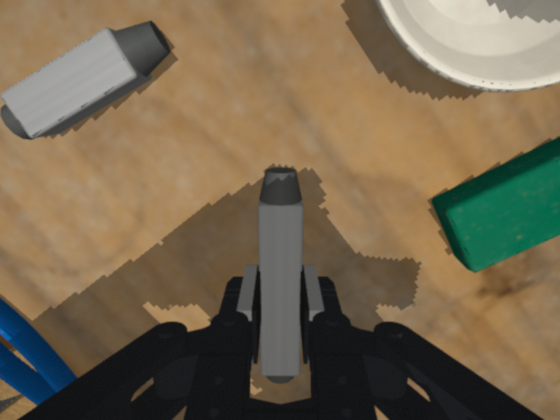

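Run:
```python
from h import *
p=vision.grab_frame("wrist")
print(px(p,[.64,-.0038,.018]), w(p,281,170,.009),w(p,280,380,.009), w(p,280,203,.018),w(p,280,375,.018))
for k,(u,v) in dict(a=(110,29),b=(137,75),c=(33,137),d=(3,98)).items(): print(k,w(p,u,v,.018))
```

```text
[276.01824872 292.58089884] [0.67272587 0.03456792 0.009     ] [ 0.60775877 -0.04767781  0.009     ] [0.66561101 0.02616698 0.018     ] [ 0.61477798 -0.03869217  0.018     ]
a [0.65851405 0.10865819 0.018     ]
b [0.65532642 0.09296559 0.018     ]
c [0.61054772 0.10126308 0.018     ]
d [0.6129062  0.11659343 0.018     ]
```

Gripped: the opening corresponds to about 16 mm, and the pads are within 3 mm of the middle. Next I'll lift and carry it to the long rack.

{"api": "drive_tool", "payload": {
  "linear": [
    [0, 0, -0.5],
    [0, 0, -1],
    [0, 0, -1],
    [0, 0, -1],
    [0, 0, -1],
    [0, 0, -1],
    [0.98, -0.8, 0],
    [0.98, -0.8, 0]
  ],
  "dr": [
    [0, 0, 0],
    [0, 0, 0],
    [0, 0, 0],
    [0, 0, 0],
    [0, 0, 0],
    [0, 0, 0],
    [0, 0, 0],
    [0, 0, 0]
  ],
  "fingers": [0, 0, 0, 0, 0, 0, 0, 0]
}}

```text
time: 7.92
ee_pos: [0.6393, 0.0459, 0.1191]
ee_rot: [179.8, -0.1, 51.8]
wrist_force: [-0.2, -0.4, -2.4]
gripper_width: 0.187
```

{"api": "drive_tool", "payload": {
  "linear": [
    [0.98, -0.8, 0],
    [0.98, -0.8, 0],
    [0.98, -0.8, 0],
    [0.98, -0.8, 0],
    [0.98, -0.8, 0],
    [0.98, -0.8, 0],
    [0.98, -0.8, 0],
    [0.98, -0.8, 0]
  ],
  "dr": [
    [0, 0, 0],
    [0, 0, 0],
    [0, 0, 0],
    [0, 0, 0],
    [0, 0, 0],
    [0, 0, 0],
    [0, 0, 0],
    [0, 0, 0]
  ],
  "fingers": [0, 0, 0, 0, 0, 0, 0, 0]
}}

```text
time: 8.58
ee_pos: [0.6331, 0.2503, 0.1168]
ee_rot: [-179.9, 0.1, 52.0]
wrist_force: [-0.0, -0.4, -2.1]
gripper_width: 0.194
```

{"api": "drive_tool", "payload": {
  "linear": [
    [0, 0, 0],
    [0, 0, 0],
    [0, 0, 0],
    [0, 0, 0],
    [0, 0, 0],
    [0, 0, 0],
    [0, 0, 0],
    [0, 0, 0]
  ],
  "dr": [
    [0, 0, 1],
    [0, 0, 1],
    [0, 0, 1],
    [0, 0, 1],
    [0, 0, 1],
    [0, 0, 1],
    [0, 0, 0.95],
    [0, 0, 0]
  ],
  "fingers": [0, 0, 0, 0, 0, 0, 0, 0]
}}

```text
time: 9.25
ee_pos: [0.6333, 0.2491, 0.1168]
ee_rot: [180.0, 0.1, 10.2]
wrist_force: [0.0, -0.4, -1.8]
gripper_width: 0.194
```

Run:
```python
from h import *
o=readout.get_obs();print(o["time"],o["ee_pos"],o["ee_rot"],o["gripper_width"],o["wrist_force"])
p=vision.grab_frame("wrist"); cv2.imwrite("pics/e.png",p["img"])
q=p["img"].copy()
c=np.array([.6343,.25]);a=10.3; L=.13
d=np.array([np.cos(np.radians(a)),np.sin(np.radians(a))])*L/2; n=np.array([-d[1],d[0]])/L*2*.019
pts=[px(p,[*(c+s*d+t*n),.009]) for s,t in [(1,1),(1,-1),(-1,-1),(-1,1)]]
cv2.polylines(q,[np.int32(pts)],True,(0,255,0),1)
cv2.imwrite("pics/e2.png",q)
s=vision.grab_frame("side"); cv2.imwrite("pics/es.png",s["img"])
```

```text
9.25 [0.6332664  0.2490927  0.11678342] [1.79998574e+02 1.14647483e-01 1.01577759e+01] 0.19363496162111984 [ 0.00320802 -0.40862663 -1.76530274]
```

View pics/e2.png

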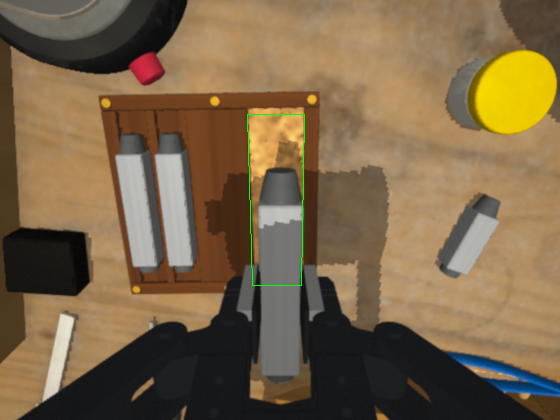

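View pics/es.png

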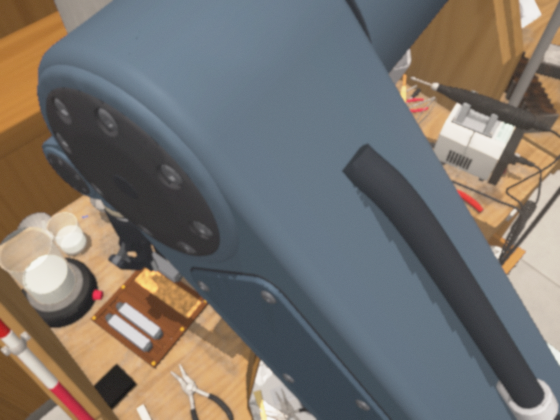

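The wrist picture shows the free groove at columns 248–305, matching my overlay laterally, with its far end 6 px farther out. The punch is gripped and aligned, so I'll lower it.

{"api": "drive_tool", "payload": {
  "linear": [
    [0.2, -0.04, 1],
    [0, 0, 1],
    [0, 0, 1],
    [0, 0, 1],
    [0, 0, 0.6],
    [0, 0, 0.3],
    [0, 0, 0.1],
    [0, 0, 0]
  ],
  "dr": [
    [0, 0, 0],
    [0, 0, 0],
    [0, 0, 0],
    [0, 0, 0],
    [0, 0, 0],
    [0, 0, 0],
    [0, 0, 0],
    [0, 0, 0]
  ],
  "fingers": [0, 0, 0, 0, 0, 0, 0, 0]
}}

```text
time: 10.02
ee_pos: [0.6381, 0.2507, 0.0173]
ee_rot: [180.0, -0.0, 10.3]
wrist_force: [-0.3, -0.3, -1.7]
gripper_width: 0.19
```

Run:
```python
from h import *
o=readout.get_obs();print(o["time"],o["ee_pos"],o["ee_rot"],o["gripper_width"],o["wrist_force"])
p=vision.grab_frame("wrist"); cv2.imwrite("pics/f.png",p["img"])
```

```text
10.0167 [0.63813075 0.2507337  0.01728548] [ 1.79997385e+02 -1.61870071e-03  1.02825032e+01] 0.18978709493207324 [-0.28138082 -0.29655903 -1.663283  ]
```

View pics/f.png

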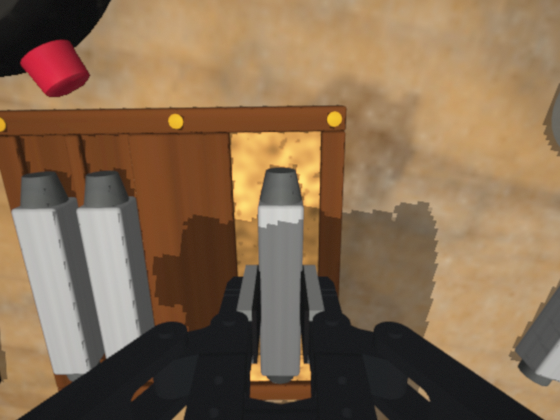

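Run:
```python
from h import *
p=vision.grab_frame("wrist")
t=np.array([np.cos(np.radians(10.3)),np.sin(np.radians(10.3))])
n=np.array([-t[1],t[0]])
for k,u,v,z in [("far",276,132,.009),("near",270,383,.009),("near5",262,380,.005),("tip",281,170,.018),("tail",280,382,.018),("L",233,200,.009),("R",321,200,.009),("pL",259,212,.027),("pR",302,212,.027)]:
    X=w(p,u,v,z)[:2]; print(k,X,X@t,X@n)
```

```text
far [0.70324486 0.26253591] 0.7388541006984499 0.1325634182890022
near [0.57490982 0.24302585] 0.6090987326492062 0.1363143512324677
near5 [0.57234378 0.24705254] 0.6072940191882963 0.14073496535061722
tip [0.68979924 0.25803443] 0.724820280805608 0.13053858400062254
tail [0.58493877 0.23950529] 0.618336584333442 0.13105732717878715
L [0.67104512 0.27598178] 0.7095774052055351 0.1515499870536649
R [0.67788624 0.23800432] 0.709517832165072 0.11296132975575547
pL [0.67373443 0.26389795] 0.7100627673662363 0.13918003658488612
pR [0.67671421 0.24735111] 0.7100359077107576 0.12236705297437422
```

```bash
python3 -c "
import cv2;q=cv2.imread('pics/f.png')
cv2.imwrite('pics/f2.png',cv2.resize(q[340:410,220:350],None,fx=5,fy=5,interpolation=cv2.INTER_CUBIC))"
```

```text
(no output)
```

View pics/f2.png

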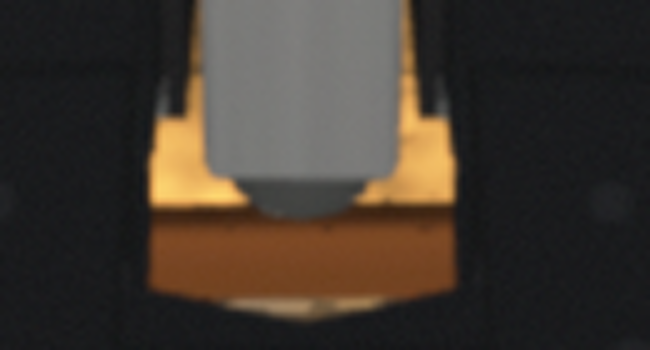

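Gaps are about 9 mm near and 14 mm far, and the punch is centred across the groove to 1.5 mm. I'll lower it and release.

{"api": "drive_tool", "payload": {
  "linear": [
    [0.08, 0, 0.1],
    [0, 0, 0.1],
    [0, 0, 0.03],
    [0, 0, 0],
    [0, 0, 0],
    [0, 0, 0],
    [0, 0, 0],
    [0, 0, 0]
  ],
  "dr": [
    [0, 0, 0],
    [0, 0, 0],
    [0, 0, 0],
    [0, 0, 0],
    [0, 0, 0],
    [0, 0, 0],
    [0, 0, 0],
    [0, 0, 0]
  ],
  "fingers": [0, 0, 0, 0, 0.25, 0.35, 0.45, 0.45]
}}

```text
time: 10.78
ee_pos: [0.6397, 0.2511, 0.013]
ee_rot: [-180.0, -0.0, 10.2]
wrist_force: [-0.8, -0.1, -0.2]
gripper_width: 0.451
```

{"api": "drive_tool", "payload": {
  "linear": [
    [0, 0, 0],
    [0, 0, -0.3],
    [0, 0, -0.7],
    [0, 0, -1],
    [0, 0, -1],
    [0, 0, -1],
    [0, 0, -1],
    [0, 0, 0]
  ],
  "dr": [
    [0, 0, 0],
    [0, 0, 0],
    [0, 0, 0],
    [0, 0, 0],
    [0, 0, 0],
    [0, 0, 0],
    [0, 0, 0],
    [0, 0, 0]
  ],
  "fingers": [0.45, 0.45, 0.45, 0.45, 0.5, 0.6, 0.8, 1]
}}

```text
time: 11.45
ee_pos: [0.643, 0.2519, 0.1191]
ee_rot: [-180.0, -0.6, 10.3]
wrist_force: [0.3, -0.0, 1.5]
gripper_width: 0.858
```

Run:
```python
from h import *
o=readout.get_obs();print(o["time"],o["ee_pos"],o["ee_rot"],o["gripper_width"],o["wrist_force"])
p=vision.grab_frame("wrist"); cv2.imwrite("pics/g.png",p["img"])
```

```text
11.45 [0.64297688 0.25191216 0.11905714] [-179.97710204   -0.61071318   10.26027612] 0.858228154980128 [ 0.25321715 -0.02152023  1.46819912]
```

View pics/g.png

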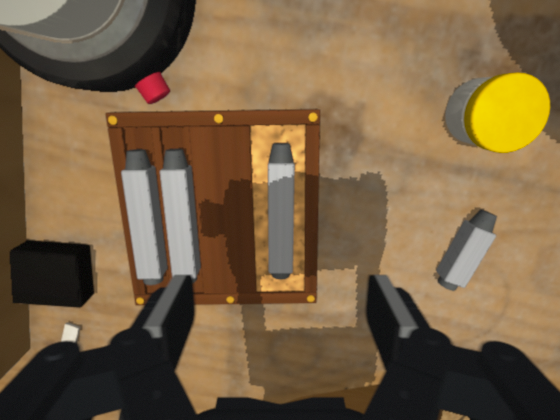

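The long punch lies straight on the cork at (281,210), with gaps at both ends and on both sides. Now the short punch.

{"api": "drive_tool", "payload": {
  "linear": [
    [-0.19, 0.89, 0],
    [-0.19, 0.89, 0],
    [-0.19, 0.89, 0],
    [-0.19, 0.89, 0],
    [-0.19, 0.89, 0],
    [-0.19, 0.89, 0],
    [-0.19, 0.89, 0],
    [-0.19, 0.89, 0]
  ],
  "dr": [
    [0, 0, 0],
    [0, 0, 0],
    [0, 0, 0],
    [0, 0, 0],
    [0, 0, 0],
    [0, 0, 0],
    [0, 0, 0],
    [0, 0, 0]
  ],
  "fingers": [1, 1, 1, 1, 1, 1, 1, 1]
}}

```text
time: 12.17
ee_pos: [0.6341, 0.1046, 0.1119]
ee_rot: [-180.0, 0.1, 10.3]
wrist_force: [1.4, -0.5, 0.6]
gripper_width: 1.0
```

{"api": "drive_tool", "payload": {
  "linear": [
    [0, 0, 0],
    [0, 0, 0],
    [0, 0, 0],
    [0, 0, 0],
    [0, 0, 0],
    [0, 0, 0],
    [0, 0, 0],
    [0, 0, 0]
  ],
  "dr": [
    [0, 0, 1],
    [0, 0, 1],
    [0, 0, 1],
    [0, 0, 0.45],
    [0, 0, 0],
    [0, 0, 0],
    [0, 0, 0],
    [0, 0, 0]
  ],
  "fingers": [1, 1, 1, 1, 1, 1, 1, 1]
}}

```text
time: 12.83
ee_pos: [0.6347, 0.1055, 0.1125]
ee_rot: [180.0, 0.0, -10.4]
wrist_force: [-0.3, 0.1, -0.4]
gripper_width: 1.0
```

Run:
```python
from h import *
o=readout.get_obs();print(o["time"],o["ee_pos"],o["ee_rot"],o["gripper_width"],o["wrist_force"])
p=vision.grab_frame("wrist"); cv2.imwrite("pics/i.png",p["img"]); print(w(p,280,200,.018))
for X in [o["ee_pos"][:2]]: print(px(p,[*X,.018]))
```

```text
12.8333 [0.63474556 0.10554156 0.11247435] [ 1.79995059e+02  2.77426844e-02 -1.04020585e+01] 0.9999128481158411 [-0.3252233   0.09242692 -0.36481506]
[0.64543234 0.1020866  0.018     ]
[277.89334044 215.37602506]
```

View pics/i.png

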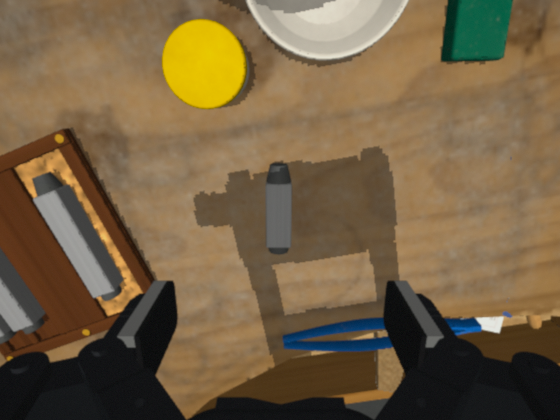

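The short punch spans rows 162–254 at column 279, right under the fingers. Descending and gripping.

{"api": "drive_tool", "payload": {
  "linear": [
    [0.08, 0, 1],
    [0, 0, 1],
    [0, 0, 1],
    [0, 0, 1],
    [0, 0, 0.7],
    [0, 0, 0.4],
    [0, 0, 0.15],
    [0, 0, 0]
  ],
  "dr": [
    [0, 0, 0],
    [0, 0, 0],
    [0, 0, 0],
    [0, 0, 0],
    [0, 0, 0],
    [0, 0, 0],
    [0, 0, 0],
    [0, 0, 0]
  ],
  "fingers": [1, 1, 1, 1, 1, 1, 1, 1]
}}

```text
time: 13.55
ee_pos: [0.6364, 0.1052, 0.0072]
ee_rot: [180.0, 0.0, -10.4]
wrist_force: [0.8, -0.1, 0.5]
gripper_width: 0.998
```

{"api": "drive_tool", "payload": {
  "linear": [
    [0, 0, 0],
    [0, 0, 0],
    [0, 0, 0],
    [0, 0, 0],
    [0, 0, 0],
    [0, 0, 0],
    [0, 0, 0],
    [0, 0, 0]
  ],
  "dr": [
    [0, 0, 0],
    [0, 0, 0],
    [0, 0, 0],
    [0, 0, 0],
    [0, 0, 0],
    [0, 0, 0],
    [0, 0, 0],
    [0, 0, 0]
  ],
  "fingers": [0.5, 0, 0, 0, 0, 0, 0, 0],
  "newtons": 50
}}

```text
time: 14.22
ee_pos: [0.637, 0.1052, 0.0085]
ee_rot: [-180.0, -0.1, -10.5]
wrist_force: [-0.5, -0.5, 4.0]
gripper_width: 0.199
```

Run:
```python
from h import *
o=readout.get_obs();print(o["time"],o["ee_pos"],o["ee_rot"],o["gripper_width"],o["wrist_force"])
p=vision.grab_frame("wrist"); cv2.imwrite("pics/j.png",p["img"])
```

```text
14.2167 [0.63701355 0.10520963 0.00847598] [-1.79986573e+02 -6.66687758e-02 -1.04527886e+01] 0.1991700583266695 [-0.49348315 -0.48561464  4.03377315]
```

View pics/j.png

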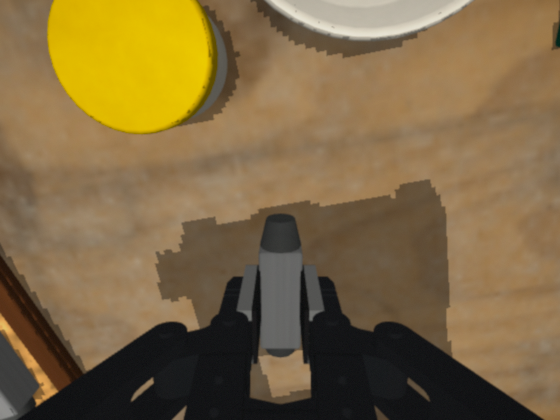

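{"api": "drive_tool", "payload": {
  "linear": [
    [0, 0, -0.5],
    [0, 0, -1],
    [0, 0, -1],
    [0, 0, -1],
    [0, 0, -1],
    [0, 0, -1],
    [0.06, 0.99, 0],
    [0.06, 0.99, 0]
  ],
  "dr": [
    [0, 0, 0],
    [0, 0, 0],
    [0, 0, 0],
    [0, 0, 0],
    [0, 0, 0],
    [0, 0, 0],
    [0, 0, 0],
    [0, 0, 0]
  ],
  "fingers": [0, 0, 0, 0, 0, 0, 0, 0]
}}

```text
time: 14.93
ee_pos: [0.6322, 0.0664, 0.1194]
ee_rot: [-180.0, -0.2, -10.3]
wrist_force: [0.4, -0.9, -2.6]
gripper_width: 0.192
```

{"api": "drive_tool", "payload": {
  "linear": [
    [0.06, 0.99, 0],
    [0.06, 0.99, 0],
    [0.06, 0.99, 0],
    [0.06, 0.99, 0],
    [0.06, 0.99, 0],
    [0.06, 0.99, 0],
    [0.06, 0.99, 0],
    [0.06, 0.99, 0]
  ],
  "dr": [
    [0, 0, 0],
    [0, 0, 0],
    [0, 0, 0],
    [0, 0, 0],
    [0, 0, 0],
    [0, 0, 0],
    [0, 0, 0],
    [0, 0, 0]
  ],
  "fingers": [0, 0, 0, 0, 0, 0, 0, 0]
}}

```text
time: 15.6
ee_pos: [0.6114, -0.0924, 0.1173]
ee_rot: [-180.0, 0.1, -10.4]
wrist_force: [0.5, 0.2, -2.2]
gripper_width: 0.19
```

{"api": "drive_tool", "payload": {
  "linear": [
    [0.06, 0.99, 0],
    [0.06, 0.99, 0],
    [0.06, 0.99, 0],
    [0.06, 0.99, 0],
    [0.06, 0.99, 0],
    [0.06, 0.99, 0],
    [0.06, 0.99, 0],
    [0.06, 0.99, 0]
  ],
  "dr": [
    [0, 0, 0],
    [0, 0, 0],
    [0, 0, 0],
    [0, 0, 0],
    [0, 0, 0],
    [0, 0, 0],
    [0, 0, 0],
    [0, 0, 0]
  ],
  "fingers": [0, 0, 0, 0, 0, 0, 0, 0]
}}

```text
time: 16.27
ee_pos: [0.5922, -0.2497, 0.1173]
ee_rot: [-180.0, 0.1, -10.4]
wrist_force: [0.3, 0.2, -2.6]
gripper_width: 0.19
```

{"api": "drive_tool", "payload": {
  "linear": [
    [0, 0, 0],
    [0, 0, 0],
    [0, 0, 0],
    [0, 0, 0],
    [0, 0, 0],
    [0, 0, 0],
    [0, 0, 0],
    [0, 0, 0]
  ],
  "dr": [
    [0, 0, -1],
    [0, 0, -1],
    [0, 0, -0.72],
    [0, 0, 0],
    [0, 0, 0],
    [0, 0, 0],
    [0, 0, 0],
    [0, 0, 0]
  ],
  "fingers": [0, 0, 0, 0, 0, 0, 0, 0]
}}

```text
time: 16.93
ee_pos: [0.5931, -0.249, 0.1177]
ee_rot: [-180.0, 0.0, 5.8]
wrist_force: [-0.1, 0.7, -1.5]
gripper_width: 0.187
```

Run:
```python
from h import *
o=readout.get_obs();print(o["time"],o["ee_pos"],o["ee_rot"],o["gripper_width"],o["wrist_force"])
p=vision.grab_frame("wrist")
q=p["img"].copy()
c=np.array([.5948,-.2495]);a=5.9; L=.095
d=np.array([np.cos(np.radians(a)),np.sin(np.radians(a))])*L/2; n=np.array([-d[1],d[0]])/L*2*.019
pts=[px(p,[*(c+s*d+t*n),.009]) for s,t in [(1,1),(1,-1),(-1,-1),(-1,1)]]
cv2.polylines(q,[np.int32(pts)],True,(0,255,0),1)
cv2.imwrite("pics/k.png",q)
```

```text
16.9333 [ 0.59306872 -0.24900212  0.11767362] [-1.79991560e+02  8.69719826e-03  5.84034949e+00] 0.18708557714533705 [-0.06503336  0.7191718  -1.53964398]
```

View pics/k.png

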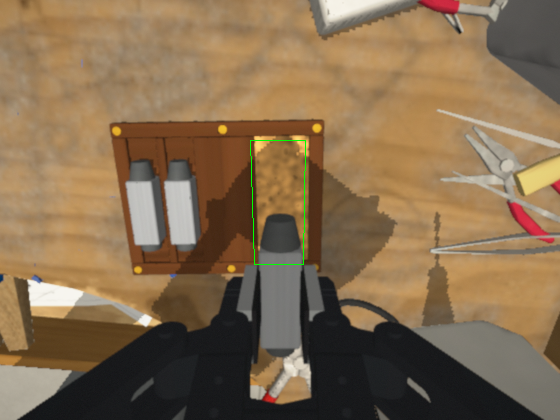

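The overlay matches the free groove (columns 253–308, far edge at row 136) to a few pixels. Lowering.

{"api": "drive_tool", "payload": {
  "linear": [
    [0.2, 0.06, 1],
    [0, 0, 1],
    [0, 0, 1],
    [0, 0, 1],
    [0, 0, 0.6],
    [0, 0, 0.3],
    [0, 0, 0.1],
    [0, 0, 0]
  ],
  "dr": [
    [0, 0, 0],
    [0, 0, 0],
    [0, 0, 0],
    [0, 0, 0],
    [0, 0, 0],
    [0, 0, 0],
    [0, 0, 0],
    [0, 0, 0]
  ],
  "fingers": [0, 0, 0, 0, 0, 0, 0, 0]
}}

```text
time: 17.65
ee_pos: [0.5974, -0.2501, 0.0177]
ee_rot: [180.0, -0.0, 5.9]
wrist_force: [0.5, 0.7, -2.1]
gripper_width: 0.191
```

Run:
```python
from h import *
o=readout.get_obs();print(o["time"],o["ee_pos"],o["ee_rot"],o["gripper_width"],o["wrist_force"])
p=vision.grab_frame("wrist"); cv2.imwrite("pics/l.png",p["img"])
import json; json.dump(dict(T=np.array(p["T"]).tolist(),vfov=p["vfov"],cx=p["cx"],cy=p["cy"]),open("l.json","w"))
```

```text
17.65 [ 0.59743037 -0.250111    0.01774359] [ 1.79991972e+02 -7.07076834e-03  5.86620458e+00] 0.19113161163875975 [ 0.45877566  0.73757313 -2.09839713]
```

View pics/l.png

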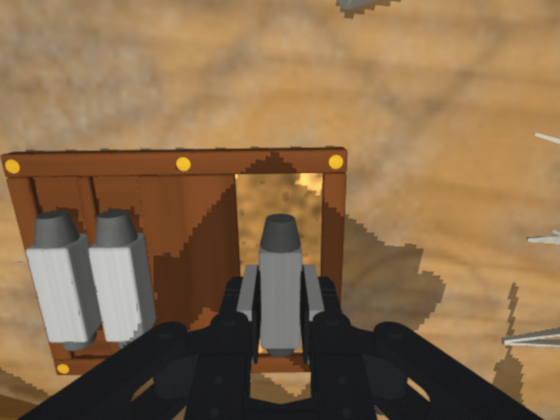

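Run:
```python
import numpy as np,json,cv2
from h import w
p=json.load(open("l.json")); q=cv2.imread("pics/l.png"); p["img"]=q
a=np.radians(5.9);t=np.array([np.cos(a),np.sin(a)]);n=np.array([-t[1],t[0]])
for k,u,v,z in [("far",270,174,.009),("near",265,355,.009),("tip",281,216,.018),("tail",280,355,.018),("L",238,225,.009),("R",323,225,.009),("pL",259,250,.027),("pR",302,250,.027)]:
    X=w(p,u,v,z)[:2]; print(k,(X@t).round(4),(X@n).round(4))
cv2.imwrite('pics/l2.png',cv2.resize(q[310:390,220:350],None,fx=5,fy=5,interpolation=cv2.INTER_CUBIC))
```

```text
far 0.6167 -0.3076
near 0.5227 -0.3041
tip 0.6009 -0.3123
tail 0.5303 -0.3118
L 0.5935 -0.293
R 0.5934 -0.3311
pL 0.5895 -0.3033
pR 0.5894 -0.3207
```

View pics/l2.png

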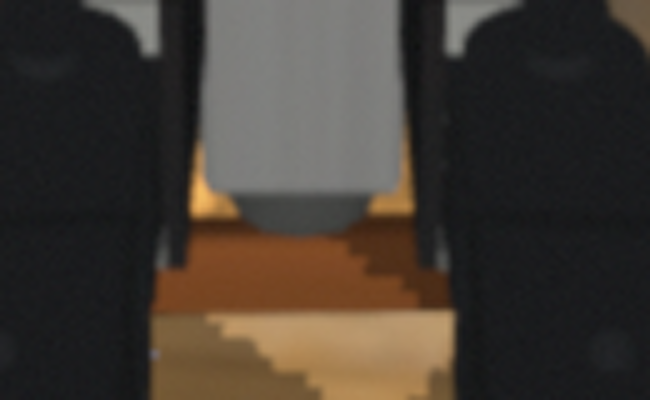

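It's centred across the groove and about 3.5 mm short along it. I'll correct by 3.5 mm, lower, and release.

{"api": "drive_tool", "payload": {
  "linear": [
    [0.17, 0, 0.1],
    [0, 0, 0.1],
    [0, 0, 0.03],
    [0, 0, 0],
    [0, 0, 0],
    [0, 0, 0],
    [0, 0, 0],
    [0, 0, 0]
  ],
  "dr": [
    [0, 0, 0],
    [0, 0, 0],
    [0, 0, 0],
    [0, 0, 0],
    [0, 0, 0],
    [0, 0, 0],
    [0, 0, 0],
    [0, 0, 0]
  ],
  "fingers": [0, 0, 0, 0, 0.25, 0.35, 0.45, 0.45]
}}

```text
time: 18.37
ee_pos: [0.6008, -0.2498, 0.0134]
ee_rot: [180.0, -0.0, 5.9]
wrist_force: [-0.0, -0.6, 0.1]
gripper_width: 0.453
```

{"api": "drive_tool", "payload": {
  "linear": [
    [0, 0, 0],
    [0, 0, -0.3],
    [0, 0, -0.7],
    [0, 0, -1],
    [0, 0, -1],
    [0, 0, -1],
    [0, 0, -1],
    [0, 0, 0]
  ],
  "dr": [
    [0, 0, 0],
    [0, 0, 0],
    [0, 0, 0],
    [0, 0, 0],
    [0, 0, 0],
    [0, 0, 0],
    [0, 0, 0],
    [0, 0, 0]
  ],
  "fingers": [0.45, 0.45, 0.45, 0.45, 0.45, 0.45, 0.45, 0.45]
}}

```text
time: 19.03
ee_pos: [0.6035, -0.2514, 0.119]
ee_rot: [179.6, -0.5, 5.9]
wrist_force: [0.7, -0.1, 0.4]
gripper_width: 0.447
```

{"api": "drive_tool", "payload": {
  "linear": [
    [-1, 0, -1],
    [-1, 0, -1],
    [-1, 0, -1],
    [-1, 0, -0.5],
    [-1, 0, 0],
    [0, 0, 0],
    [0, 0, 0],
    [0, 0, 0]
  ],
  "dr": [
    [0, 0, 0],
    [0, 0, 0],
    [0, 0, 0],
    [0, 0, 0],
    [0, 0, 0],
    [0, 0, 0],
    [0, 0, 0],
    [0, 0, 0]
  ],
  "fingers": [0.6, 0.8, 1, 1, 1, 1, 1, 1]
}}

```text
time: 19.7
ee_pos: [0.5017, -0.2601, 0.1832]
ee_rot: [180.0, -0.1, 5.8]
wrist_force: [0.3, -0.8, -0.0]
gripper_width: 1.0
```

Run:
```python
from h import *
o=readout.get_obs();print(o["time"],o["ee_pos"],o["ee_rot"],o["gripper_width"],o["wrist_force"])
p=vision.grab_frame("wrist"); cv2.imwrite("pics/m.png",p["img"])
p=vision.grab_frame("side"); cv2.imwrite("pics/ms.png",p["img"])
```

```text
19.7 [ 0.50170176 -0.26009385  0.18319422] [ 1.79974385e+02 -5.12966086e-02  5.84770109e+00] 1.0000791140229008 [ 0.34764764 -0.82957294 -0.02568139]
```

View pics/m.png

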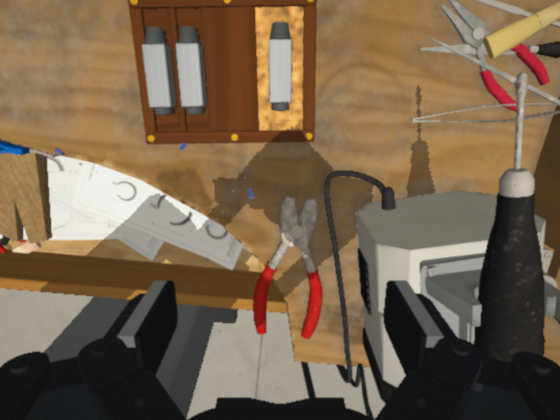

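View pics/ms.png

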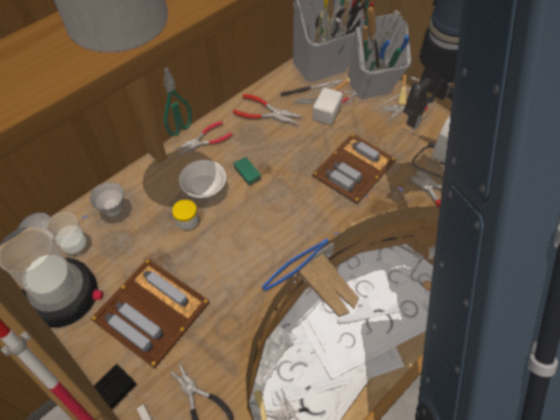

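Both punches lie in their grooves: short at (280,66) in the wrist view, long at (165,288) in the side view. The arm is clear, so I'm handing in.

```bash
python3 -c "
from cell import env
print(env.sign_off())"
```

```text
the job is handed in; nothing more can be done
None
```

Both punches are in the free grooves of their own racks, and I handed the job in at about 20 s on the robot's clock (limit 51 s). I placed the long punch first, then the short one.

- **Position:** the last wrist and side pictures show each punch lying straight on the cork, with gaps on all sides. No other object appears to have been moved.
- **Down on the floor:** I released each punch at a height that matches it resting on the groove floor, to within about 0.5 mm. I judged this from the tool height and the pictures, because there was no separate contact reading.
- **Force and clearance:** the wrist force read no more than about 4 N at the end of each move call. At hand-in the gripper was open, clear of both racks and touching nothing.
- **Disagreement:** the wrist camera put objects 2–6 mm from where the fixed cameras put them. I split the difference for the first grasp and made the final corrections from the wrist view of the groove.

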